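# Weigh in the pantry jars

## Task

Turn the knob on the scale's control box clockwise, seen from above, until it clicks over into weigh, then zero the empty scale by pushing the small recessed button in the box's face all the way in with the tip of the stylus. Put the stylus back flat in its wooden tray, stand every lidded glass jar upright on the steel scale platform, and with all of them on it turn the knob back over its click so that the reading is held. Leave the low cans standing among the jars where they are.

Things in the scene. Friction and masses are not known exactly. Their poses are not given: they have to be found in the camera images.
- jar1: closed glass storage jar of dry food: glass 64 mm across and 70 mm high, steel lid 56 mm across on top, 90 mm high in all, about 0.35 kg; origin at the centre of its underside, z up its axis. Some jars are absent in some starts (None).
- jar2: closed glass storage jar of dry food: glass 64 mm across and 70 mm high, steel lid 56 mm across on top, 90 mm high in all, about 0.35 kg; origin at the centre of its underside, z up its axis. Some jars are absent in some starts (None).
- jar3: closed glass storage jar of dry food: glass 64 mm across and 70 mm high, steel lid 56 mm across on top, 90 mm high in all, about 0.35 kg; origin at the centre of its underside, z up its axis. Some jars are absent in some starts (None).
- jar4: closed glass storage jar of dry food: glass 64 mm across and 70 mm high, steel lid 56 mm across on top, 90 mm high in all, about 0.35 kg; origin at the centre of its underside, z up its axis. Some jars are absent in some starts (None).
- stylus: probe lying in the tray: square grey plastic handle 14 x 14 mm, 110 mm long, then a steel rod 8 mm across with a round end, 160 mm in all; its x axis runs along it towards the steel tip; origin on the centre line, 85 mm from the tip and 75 mm from the butt (20 mm ahead of the handle's middle), a good place to grip.
- stylus_tip (a point): the very end of the stylus's steel rod.
- tray: fixed shallow wooden tray 160 (x) x 220 (y) x 9 mm high, walls 4 mm thick, floor about 4 mm thick; origin at the centre of its underside. The stylus must end lying flat inside.
- console: the scale's control box, fixed, white plastic, 120 (x) x 160 (y) x 90 mm high; origin at the centre of its underside, z up. Its face looks along its own +x, away from the robot, at x = 60 mm, with a dark display on one half and the button opening on the other. The mode knob stands on its top at x = -10 mm, y = 0.
- zero_face (a point): centre of the outer end of the zero button (21 mm across), at x = 52, y = -35, z = 60 mm of the control box when out: it lies 8 mm deep in a 24 mm square opening in the face. Pushed along the box's -x with about 5 N. Its axes are those of the control box.
- zero (a joint): travel of the zero button, m: 0 out, 0.006 fully in; springs back.
- knob_grip (a point): on the knob's upright axis, 37 mm above the top of the control box (z = 127 mm), at the height to grip its bar. It turns with the knob, but its axes are those of the control box when the joint is 0.
- knob (a joint): angle of the two-position mode knob, rad, growing clockwise from above: 0 = hold (at the start), 1.2 = weigh, both at a stop. A spring pushes it to the nearer stop (up to 0.11 N m): turned past 0.6 it clicks over by itself. Its bar, 64 x 14 mm, 9 to 47 mm above the box, points 0.6 rad - angle anticlockwise from the box's +x; a 64 mm disc lies under it.
- platform: fixed scale platform: steel plate 250 x 250 mm, its top 40 mm above the table; origin under its centre on the table, x and y along the plate's edges.
- can1: bystander: low tin can with a paper label, 68 mm across, 40 mm high; origin at the centre of its underside.
- can2: bystander: low tin can with a paper label, 68 mm across, 40 mm high; origin at the centre of its underside.
Mind the look-alikes: they are no part of the job. What is meant by the stylus is not black, and is the smaller of those in its own colour.

How it is judged:
By the outcome, as a careful person would: the job done as asked, in the order asked, and still so for the second after the job is handed in, with the robot touching nothing.
Of jar1, jar2, jar3, jar4 only 3 to 4 are there at a start; the rules pass over those that are not, and their reading is None.
At some moment in a run one of jar1, jar2, jar3, jar4, stylus may be knocked a few centimetres aside while the robot is not near it.
It also fails if it takes over 208 s, if anything falls off the work surface, if the arm or the gripper's body presses on something with over 40 N, if the wrist force passes 120 N, or if a joint passes its speed limit or range.

## Robot

A 6-joint arm with a two-finger parallel gripper is mounted at the origin on the work surface. World frame = base frame: x ahead of the robot, y to its left, z up, the work surface at z = 0. Lengths are in m, angles in rad, forces in N, time in s.
With the tool pointing down it reaches from about 0.375 to 0.825 m from the base axis. Payload 5.5 kg.
Tool frame: the origin (TCP) lies at the very end of the fingers, on their centre line; the grasp point (between the pads) lies 19 mm behind it; z points along the fingers, y is the line along which they close (so a half turn about z gives the same grasp; the last joint's range is limited). The gripper opens to 85 mm and grips with 20 to 120 N. Pads are 22 mm wide; open, the fingers measure 114 mm over their backs; the gripper's body (76 mm by 85 mm) begins 54 mm behind the grasp point. The pads swing forward as they close: fully open they stand 13 mm farther back than shut.
Start: joints at [1.294, 0.314, -0.047, 1.21, 0, 1.571], TCP at [0.164, 0.577, 0.231] pointing down, gripper open.
Joint ranges: [-2.67, 2.67], [-0.69, 1.73], [-1.03, 1.25], [-2.08, 2.16], [-1.42, 1.45], [-3.14, 3.14]. Speed limits (rad/s): [2.39, 2.39, 3.01, 3.14, 3.14, 3.14].

## Interface

Orientations are given as a unit quaternion [x, y, z, w].
In Python, from station import telemetry, optics, close_job, spotter gives the robot as it stands.
- The arm moves only by the tool send_rows, never from a script. Its argument "series" is a list of rows, each a list of 6 numbers: the shift along the tool's x, y, z in units of 300 mm (1.0 is 300 mm), then the turn, a rotation vector about the tool's x, y, z in units of 180 degrees (1.0 is 180 degrees). In form: [[dx, dy, dz, rx, ry, rz], ...]. A call has 1 to 20 rows; each row is the pose to reach, as a shift and turn from the pose commanded when the call began, along the tool's axes at that moment, turning the shorter way round; what a row does not reach only later rows make up. A row lasts 1/10 s, in which the tool goes at most 50 mm and 8.59 degrees, less where a joint would pass 70% of its speed; a pose out of reach is approached as far as the arm can. A call with a number of a shift or a turn outside -1 to 1 is refused whole. A call with a gripper value outside its range is refused whole. "grip" is the closure, from 0 (fully open) to 1 (shut), set as the call begins (left out, the last holds). The fingers move at their own pace and stop on an object; "grip_force" is the grip in N (left out, the last holds). Time passes only in rows, so rows that repeat a pose let the fingers close. It gives the time, the measured TCP pose, the force, the opening and the grip force at its end, in the units of the state.
- telemetry.read_state(): the state, without advancing time (a new reading comes with each control period).
- optics.get_image(name): name is "scene" or "top" or "wrist"; returns the picture (384x512x3 uint8, red, green, blue); there is no depth.
- optics.calibration(name): a dict with "vfov" (degrees; the focal length in pixels is half the picture's height over the tangent of half this angle, whatever the lens; pixels are square), "cx", "cy" (the principal point, pixels), "R" (3x3) and "t" (3): a world point X has camera coordinates R X + t. Camera axes: x right, y down, z forward; pixel columns grow to the right and rows downward; lengths in m; the calibration is good to about 2 mm. A picture is of the moment at which its call begins: read the wrist's pose just before it. calibration takes no time and is no camera call; for the wrist camera it gives the pose at the moment of the call.
- close_job(): hands the job in; it is judged then, once.
Trained networks look in the newest picture that a camera, given by its name, has taken for a name from the list of things; names that differ only in an ending like _2 or _b are one class to them, and where a whole thing is asked for, a point or a joint stands for the part that bears it (a point fixed in the world has none). Each returns a list of dicts, best first, with "p" (0 to 1); they miss things now and then, are a little off and sometimes report something else, mostly with a low value. They report only what shows in the picture. A call takes as long as a camera call. They do not tell look-alikes from the thing itself.
- spotter.search_frame(camera, query): "location" ([x, y, z] in m, in world coordinates, good to about 4 mm: the middle of the surface that is visible of it).
- spotter.silhouettes(camera, query): "mask" (384x512 bool, what is visible of it).
- spotter.mark_of(camera, query): "location" ([x, y, z] in m, in world coordinates, good to about 4 mm: a listed point, or the origin of a listed thing).
The state is a dict: "t": time; "qpos": joint angles; "joint_velocities": joint speeds; "joint_torque": joint torques, N m; "tcp_pos": TCP position; "tool_rot": TCP orientation; "force": force on the tool from outside, world axes, zero at the start; "torque": the same for the moment, N m; "opening": finger opening in m; "gripper_force": force on a finger pad.
Only numpy, scipy, OpenCV 4.12 (cv2) and the standard library are available. Lean on these libraries where they do the work, as an engineer would, in place of code of your own. Each camera call takes 0.05 s, during which the arm holds its last target. There are 200 camera calls.

## Working session

There is one attempt and no reset: what is moved stays moved. The work goes in short steps, Python scripts to look and compute and a tool call to move; the robot and the scene stay as the last step left them, time stands still between calls to the robot, and variables do not carry over. Pictures are saved under pics/ and viewed, at most 14 in all, crops included, and the job is handed in when it is done.

Besides the shell and the picture viewer there is one more tool, called after ">>>" in YAML: its name, and indented under it one key for each argument. send_rows: Moves the arm, as the interface text tells. Its arguments: {"type":"object","properties":{"series":{"type":"array"},"grip":{"type":"number"},"grip_force":{"type":"number"}},"required":["series"]}

```bash
ls; mkdir -p pics; cat > h.py <<'E'
import numpy as np, cv2
from scipy.spatial.transform import Rotation as R
from station import telemetry, optics, close_job, spotter
def save(cam,name,crop=None,k=1):
    im=optics.get_image(cam)[:,:,::-1]
    if crop: im=im[crop[1]:crop[3],crop[0]:crop[2]]
    if k!=1: im=cv2.resize(im,None,fx=k,fy=k,interpolation=cv2.INTER_CUBIC)
    cv2.imwrite('pics/'+name,np.ascontiguousarray(im))
def K(cam):
    c=optics.calibration(cam); f=192/np.tan(np.radians(c['vfov'])/2)
    return f,c['cx'],c['cy'],np.array(c['R']),np.array(c['t'])
def proj(cam,X):
    f,cx,cy,Rm,t=K(cam); p=Rm@np.array(X)+t
    return np.array([cx+f*p[0]/p[2],cy+f*p[1]/p[2]])
def ray(cam,uv,z):
    f,cx,cy,Rm,t=K(cam); d=Rm.T@np.array([(uv[0]-cx)/f,(uv[1]-cy)/f,1]); o=-Rm.T@t
    return o+d*(z-o[2])/d[2]
def rows(pos,rot=None):
    """relative row from measured pose to target"""
    s=telemetry.read_state(); r0=R.from_quat(s['tool_rot'])
    d=r0.inv().apply(np.array(pos)-s['tcp_pos'])/0.3
    rv=np.zeros(3) if rot is None else (r0.inv()*rot).as_rotvec()/np.pi
    return np.round(np.r_[d,rv],4).tolist()
E
python3 - <<'E'
from h import *
s=telemetry.read_state(); print(s['t'],s['tcp_pos'],s['tool_rot'])
a=optics.get_image('scene');b=optics.get_image('top')
cv2.imwrite('pics/a.png',cv2.resize(a[:,:,::-1],(800,600)));cv2.imwrite('pics/b.png',cv2.resize(b[:,:,::-1],(800,600)))
for c in('top','scene'):
  for q in('jar1','stylus','stylus_tip','tray','console','zero_face','knob_grip','platform','can1'):
    print(c,q,[(round(d['p'],2),np.round(d['location'],3).tolist(),np.round(proj(c,d['location'])*800/512).astype(int).tolist()) for d in spotter.mark_of(c,q)])
E
```

```text
pics
0.0 [0.16379277 0.57663315 0.23044094] [ 1.37942398e-01  9.90439894e-01 -8.33513179e-04 -1.31408392e-04]
top jar1 [(0.91, [0.431, -0.317, 0.001], [568, 317]), (0.77, [0.538, -0.224, 0.002], [519, 267]), (0.57, [0.627, -0.23, -0.001], [519, 226])]
top stylus [(0.72, [0.644, -0.009, 0.01], [414, 220]), (0.61, [0.229, -0.276, 0.009], [556, 418]), (0.59, [0.243, 0.366, 0.011], [230, 418]), (0.16, [0.536, 0.284, -0.002], [276, 274])]
top stylus_tip [(0.93, [0.143, 0.314, 0.012], [254, 471]), (0.66, [0.19, -0.2, 0.005], [519, 439]), (0.61, [0.641, 0.069, 0.009], [377, 222]), (0.54, [0.642, -0.01, 0.006], [415, 221]), (0.54, [0.42, -0.228, -0.0], [524, 323])]
top tray [(0.9, [0.651, -0.007, -0.001], [413, 218])]
top console [(0.63, [0.478, 0.008, -0.001], [409, 298])]
top zero_face []
top knob_grip [(0.81, [0.469, 0.011, 0.129], [408, 289])]
top platform [(0.7, [0.533, 0.28, -0.002], [277, 275])]
top can1 [(0.77, [0.519, -0.32, 0.001], [565, 275]), (0.7, [0.418, -0.228, -0.001], [524, 324])]
scene jar1 [(0.95, [0.534, -0.231, 0.002], [247, 385]), (0.89, [0.63, -0.229, 0.004], [234, 430]), (0.78, [0.429, -0.326, -0.003], [206, 348])]
scene stylus [(0.81, [0.646, -0.014, 0.011], [388, 430]), (0.66, [0.245, 0.366, 0.01], [576, 273]), (0.62, [0.225, -0.281, 0.007], [254, 280])]
scene stylus_tip [(0.88, [0.136, 0.317, 0.004], [539, 251]), (0.78, [0.188, -0.2, 0.009], [297, 268]), (0.59, [0.639, 0.074, 0.014], [452, 422])]
scene tray [(0.84, [0.658, -0.008, -0.002], [393, 443])]
scene console [(0.96, [0.48, 0.011, -0.001], [403, 359])]
scene zero_face [(0.56, [0.523, -0.042, 0.065], [368, 345])]
scene knob_grip [(0.24, [0.483, 0.012, -0.004], [404, 361])]
scene platform [(0.85, [0.535, 0.286, 0.003], [580, 373])]
scene can1 [(0.88, [0.532, -0.321, -0.001], [190, 387]), (0.59, [0.419, -0.228, 0.002], [263, 340])]
```

View pics/a.png

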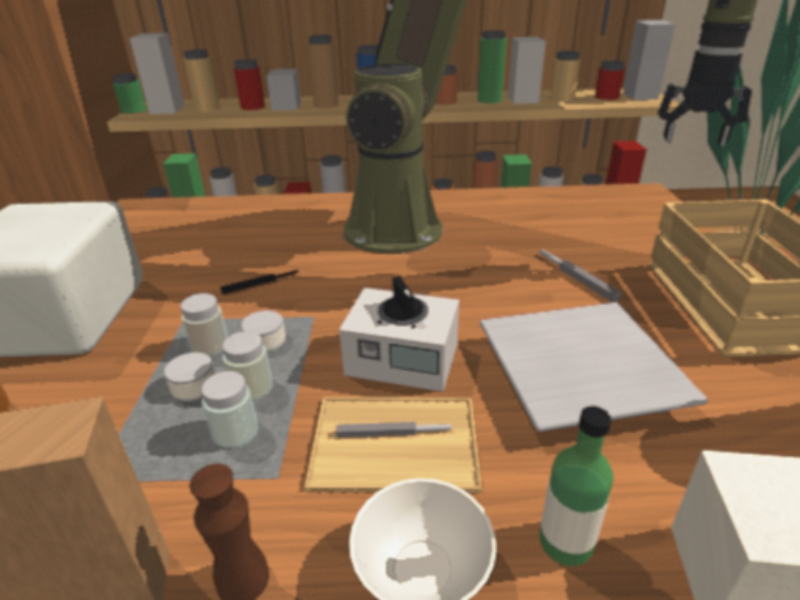

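View pics/b.png

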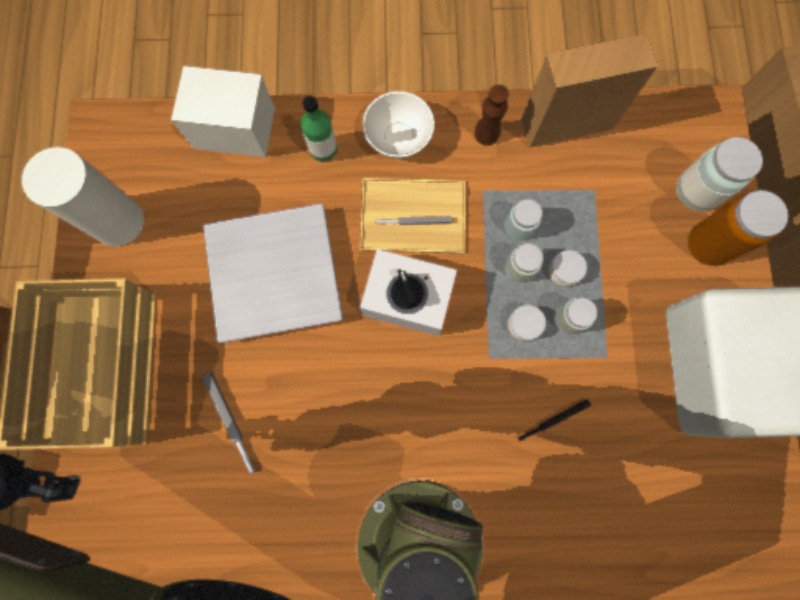

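The grey stylus in the tray at (414,220) of the top view is the one meant. The mat holds three jars with glass bodies, at (526,218), (526,262) and (578,316), and two low cans at (568,268) and (526,322). The console and platform are both yawed. I'll fit their poses next.

```bash
cat > fit.py <<'E'
from h import *
from scipy.optimize import minimize
def box(x,y,a,dx,dy,h):
    c,s=np.cos(a),np.sin(a)
    return [[x+c*u-s*v,y+s*u+c*v,z] for u in(-dx/2,dx/2) for v in(-dy/2,dy/2) for z in(0,h)]
def fit(name,x0,dims,cams=('top','scene')):
    ms=[]
    for c in cams:
        m=spotter.silhouettes(c,name); m=[q for q in m if q['mask'].sum()>0]
        f,cx,cy,Rm,t=K(c); ms.append((m[0]['mask'],f,cx,cy,Rm,t))
    def cost(p):
        tot=0
        for m,f,cx,cy,Rm,t in ms:
            P=np.array(box(*p,*dims))@Rm.T+t
            uv=np.c_[cx+f*P[:,0]/P[:,2],cy+f*P[:,1]/P[:,2]]
            im=np.zeros((384,512),np.uint8)
            cv2.fillConvexPoly(im,cv2.convexHull(np.round(uv*16).astype(np.int32)),255,cv2.LINE_AA,4)
            im=im/255.; tot+=np.abs(im-m).sum()/m.sum()
        return tot
    best=None
    for a in(-.25,0,.25):
        r=minimize(cost,[x0[0],x0[1],a],method='Nelder-Mead',options=dict(initial_simplex=[[x0[0],x0[1],a],[x0[0]+.015,x0[1],a],[x0[0],x0[1]+.015,a],[x0[0],x0[1],a+.2]],xatol=1e-4,fatol=1e-4))
        if best is None or r.fun<best.fun: best=r
    return np.round(best.x,4),round(best.fun,3)
if __name__=='__main__':
    optics.get_image('top');optics.get_image('scene')
    for cams in(('top','scene'),('top',),('scene',)):
        print(cams,'con',fit('console',(.478,.009),(.12,.16,.09),cams),'plat',fit('platform',(.534,.283),(.25,.25,.04),cams),'tray',fit('tray',(.654,-.008),(.16,.22,.009),cams))
    q=spotter.silhouettes('top','stylus')
    for d in q:
        v,u=np.nonzero(d['mask']); X=np.array([ray('top',(a,b),.011)[:2] for a,b in zip(u,v)])
        r=cv2.minAreaRect(X.astype(np.float32)*1000); C=X.mean(0); w,V=np.linalg.eigh(np.cov(X.T)); print(d['p'],C,V[:,1],r)
    print(rows([.47,.011,.25]))
E
python3 fit.py
```

```text
('top', 'scene') con (array([ 0.4785,  0.0101, -0.2969]), np.float64(0.122)) plat (array([0.5303, 0.2837, 0.1588]), np.float64(0.377)) tray (array([ 0.6569, -0.0053, -0.0574]), np.float64(0.356))
('top',) con (array([ 0.4786,  0.0097, -0.3067]), np.float64(0.06)) plat (array([0.5386, 0.2852, 0.1683]), np.float64(0.08)) tray (array([ 0.6564, -0.0062, -0.0623]), np.float64(0.139))
('scene',) con (array([ 0.4787,  0.011 , -0.28  ]), np.float64(0.06)) plat (array([0.5045, 0.2962, 0.1703]), np.float64(0.209)) tray (array([ 0.6561, -0.0056, -0.0468]), np.float64(0.217))
0.87 [0.25172848 0.37475577] [-0.89033477 -0.45530648] ((238.1894073486328, 367.0223083496094), (210.87396240234375, 22.819664001464844), 28.290477752685547)
0.73 [ 0.64245452 -0.02935585] [-0.011098    0.99993842] ((641.8751220703125, -24.694232940673828), (17.24195671081543, 118.46992492675781), 1.5859487056732178)
0.69 [ 0.23117808 -0.28389412] [-0.43048694  0.90259681] ((226.78538513183594, -273.2432556152344), (17.169475555419922, 151.84605407714844), 24.142148971557617)
[-1.497, -1.5366, -0.0623, 0.0, 0.0, 0.0]
```

>>> send_rows:
  series:
    - [-0.75,-0.77,-0.1,0,0,0]
    - [-0.75,-0.77,-0.1,0,0,0]
    - [-0.75,-0.77,-0.1,0,0,0]
    - [-0.75,-0.77,-0.1,0,0,0]
    - [-0.75,-0.77,-0.1,0,0,0]
    - [-0.75,-0.77,-0.1,0,0,0]
    - [-0.75,-0.77,-0.1,0,0,0]
    - [-0.75,-0.77,-0.1,0,0,0]
  grip: 0

```text
t: 2.55
tcp_pos: [0.3185, 0.2913, 0.262]
tool_rot: [0.14, 0.99, 0.0, 0.001]
force: [0.1, 0.9, -0.1]
opening: 0.0853
gripper_force: 0.0
```

>>> send_rows:
  series:
    - [-0.75,-0.77,-0.1,0,0,-0.2]
    - [-0.75,-0.77,-0.1,0,0,-0.2]
    - [-0.75,-0.77,-0.1,0,0,-0.2]
    - [-0.75,-0.77,-0.1,0,0,-0.2]
    - [-0.75,-0.77,-0.1,0,0,-0.2]
    - [-0.75,-0.77,-0.1,0,0,-0.2]
    - [-0.75,-0.77,-0.1,0,0,-0.2]
    - [-0.75,-0.77,-0.1,0,0,-0.2]
    - [-0.75,-0.77,-0.1,0,0,-0.2]
    - [-0.75,-0.77,-0.1,0,0,-0.2]
    - [-0.75,-0.77,-0.1,0,0,-0.2]

```text
t: 3.65
tcp_pos: [0.47, 0.0112, 0.2911]
tool_rot: [-0.176, 0.984, 0.0, -0.0]
force: [0.0, -0.1, 0.4]
opening: 0.0852
gripper_force: 0.0
```

```bash
python3 - <<'E'
from h import *
s=telemetry.read_state(); print(s['t'],s['tcp_pos'],s['tool_rot'],s['qpos'],s['force'])
save('wrist','w1.png',None,1.5)
c=optics.calibration('wrist');print(c)
for q in('console','knob_grip','tray','stylus','stylus_tip'):
    print(q,[(round(d['p'],2),np.round(d['location'],3).tolist(),np.round(proj('wrist',d['location'])*1.5).tolist()) for d in spotter.mark_of('wrist',q)])
E
```

```text
3.65 [0.469979   0.01123905 0.29106619] [-1.75831945e-01  9.84420101e-01  3.11400511e-04 -3.07893556e-04] [ 2.35423014e-02  4.98189735e-02 -2.31614564e-01  1.29006641e+00
  5.21530637e-04 -3.29959549e-01] [ 0.04596377 -0.13843199  0.39968636]
{'vfov': 64.75608803719153, 'cx': 255.92904769979128, 'cy': 192.38630930878998, 'R': array([[-3.45458555e-01,  9.38433930e-01,  3.80268939e-04],
       [ 9.03883617e-01,  3.32630815e-01,  2.68981688e-01],
       [ 2.52295053e-01,  9.32657442e-02, -9.63145216e-01]]), 't': array([ 0.15177663, -0.47979931,  0.314853  ])}
console []
knob_grip [(0.57, [0.472, 0.014, 0.128], [387.0, 267.0]), (0.35, [0.524, -0.319, -0.003], [29.0, 166.0])]
tray [(0.78, [0.653, -0.006, -0.001], [309.0, 390.0])]
stylus [(0.88, [0.646, -0.01, 0.012], [306.0, 390.0])]
stylus_tip [(0.83, [0.642, 0.072, 0.013], [383.0, 412.0])]
```

View pics/w1.png

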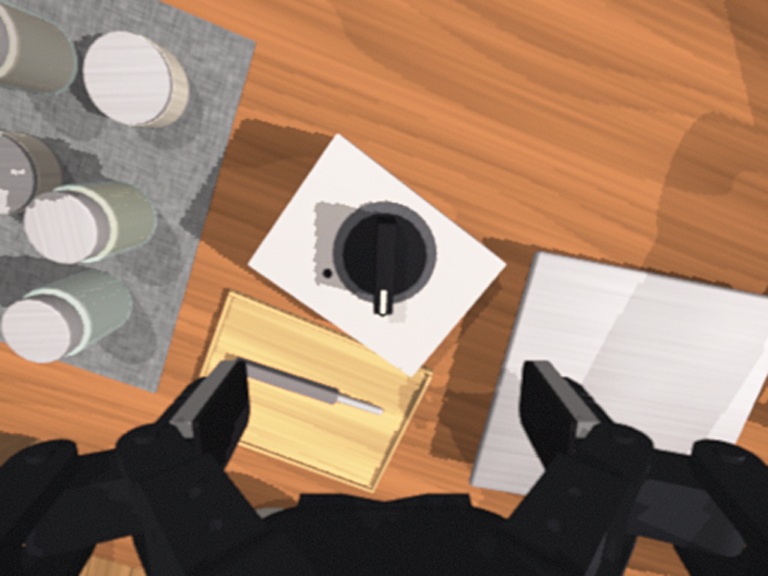

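Clear view: the console's top corners are at (337,134), (506,264), (412,375) and (248,264). The knob bar runs from (386,215) to (382,312), already almost across the fingers' closing line.

```bash
python3 - <<'E'
from h import *
P=[ray('wrist',np.array(p)/1.5,.09)[:2] for p in[(337,134),(506,264),(412,375),(248,264)]]
P=np.array(P);c=P.mean(0);print(P,c)
ang=lambda v:np.arctan2(v[1],v[0])
print('lens',[np.linalg.norm(P[i]-P[i-1]) for i in range(4)])
print('yaws',ang(P[2]-P[1]),ang(P[3]-P[0]),ang(P[1]-P[0])-np.pi/2,ang(P[2]-P[3])-np.pi/2)
b=[ray('wrist',np.array(p)/1.5,.137)[:2] for p in[(386,215),(382,312)]];print('bar',b,ang(b[1]-b[0]))
r=R.from_quat(telemetry.read_state()['tool_rot']).as_matrix();print('tool y ang',ang(r[:,1]))
T=[ray('wrist',np.array(p)/1.5,.009)[:2] for p in[(231,291),(431,371),(373,491)]];print('tray',T)
E
```

```text
[[ 0.40074869 -0.05095412]
 [ 0.44600328  0.1016584 ]
 [ 0.55857697  0.06741463]
 [ 0.51454442 -0.08513421]] [0.47996834 0.00824618]
lens [np.float64(0.11881812849715091), np.float64(0.1591809014416574), np.float64(0.11766677870095034), np.float64(0.15877661418966285)]
yaws -0.29529622351748447 -0.2917902776030552 -0.2882727069886959 -0.28100761262673357
bar [array([ 4.37757187e-01, -2.12917252e-04]), array([0.50066699, 0.02003668])] 0.311410147084874
tool y ang 1.9234630766969387
tray [array([ 0.57155285, -0.11049424]), array([0.58359008, 0.10299514]), array([0.74058868, 0.0965934 ])]
```

>>> send_rows:
  series:
    - [0,0,0.2,0,0,0.013]
    - [0,0,0.4,0,0,0.013]
    - [0,0,0.55,0,0,0.013]
    - [0,0,0.6,0,0,0.013]
    - [0,0,0.6,0,0,0.013]

```text
t: 4.45
tcp_pos: [0.4666, 0.0099, 0.1074]
tool_rot: [-0.155, 0.988, 0.001, -0.004]
force: [-1.1, -0.2, 0.0]
opening: 0.0857
gripper_force: 0.0
```

>>> send_rows:
  series:
    - [0,0,0,0,0,0]
    - [0,0,0,0,0,0]
    - [0,0,0,0,0,0]
    - [0,0,0,0,0,0]
    - [0,0,0,0,0,0]
    - [0,0,0,0,0,0]
    - [0,0,0,0,0,0]
    - [0,0,0,0,0,0]
  grip: 1
  grip_force: 30

```text
t: 5.25
tcp_pos: [0.4709, 0.0116, 0.1125]
tool_rot: [-0.155, 0.988, 0.002, 0.001]
force: [-3.3, 6.7, 8.3]
opening: 0.0133
gripper_force: 33.5
```

>>> send_rows:
  series:
    - [0,0,0,0,0,0.04]
    - [0,0,0,0,0,0.08]
    - [0,0,0,0,0,0.12]
    - [0,0,0,0,0,0.16]
    - [0,0,0,0,0,0.2]
    - [0,0,0,0,0,0.24]
    - [0,0,0,0,0,0.28]
    - [0,0,0,0,0,0.32]
    - [0,0,0,0,0,0.36]
    - [0,0,0,0,0,0.375]
    - [0,0,0,0,0,0.375]
    - [0,0,0,0,0,0.375]

```text
t: 6.45
tcp_pos: [0.4705, 0.0104, 0.1125]
tool_rot: [0.42, 0.907, 0.001, -0.0]
force: [-2.8, 2.2, 10.1]
opening: 0.0134
gripper_force: 33.8
```

>>> send_rows:
  series:
    - [0,0,0,0,0,0]
    - [0,0,0,0,0,0]
    - [0,0,0,0,0,0]
    - [0,0,0,0,0,0]
    - [0,0,-0.1,0,0,0]
    - [0,0,-0.25,0,0,0]
    - [0,0,-0.4,0,0,0]
    - [0,0,-0.55,0,0,0]
    - [0,0,-0.6,0,0,0]
    - [0,0,-0.6,0,0,0]
    - [0,0,-0.6,0,0,0]
  grip: 0

```text
t: 7.55
tcp_pos: [0.4704, 0.0097, 0.2906]
tool_rot: [0.42, 0.907, -0.0, -0.0]
force: [-0.6, 0.1, -0.3]
opening: 0.0855
gripper_force: 0.0
```

```bash
python3 - <<'E'
from h import *
save('wrist','w2.png',None,1.2)
s=telemetry.read_state(); print(s['t'],s['tcp_pos'],s['qpos'],s['force'])
for c in('wrist','top','scene'):
  if c!='wrist': optics.get_image(c)
  for q in('stylus','stylus_tip'):
    print(c,q,[(round(d['p'],2),np.round(d['location'],3).tolist()) for d in spotter.mark_of(c,q)])
r=R.from_quat(s['tool_rot']).as_matrix();print('tool y ang',np.arctan2(r[1,1],r[0,1]))
for d in spotter.silhouettes('wrist','stylus'):
    v,u=np.nonzero(d['mask']); X=np.array([ray('wrist',(a,b),.011)[:2] for a,b in zip(u,v)])
    w,V=np.linalg.eigh(np.cov(X.T)); print(d['p'],X.mean(0),np.ptp(X@V[:,1]),V[:,1])
E
```

```text
7.6 [0.46989639 0.00973097 0.28989878] [ 2.07122063e-02  5.09975456e-02 -2.32994952e-01  1.28880586e+00
 -9.11827820e-06  8.88188319e-01] [-0.5973031  -0.79864234  0.46552494]
wrist stylus [(0.77, [0.224, -0.281, 0.005]), (0.73, [0.645, -0.013, 0.008])]
wrist stylus_tip [(0.92, [0.192, -0.198, 0.005]), (0.74, [0.471, 0.016, 0.123])]
top stylus [(0.72, [0.242, 0.366, 0.016]), (0.59, [0.229, -0.276, 0.008])]
top stylus_tip [(0.65, [0.143, 0.315, 0.009])]
scene stylus [(0.75, [0.239, 0.366, 0.013]), (0.64, [0.225, -0.277, 0.009]), (0.6, [0.642, -0.011, 0.01])]
scene stylus_tip [(0.82, [0.139, 0.318, 0.007]), (0.78, [0.188, -0.199, 0.01]), (0.55, [0.64, 0.073, 0.011])]
tool y ang 0.7033212018955032
0.85 [ 0.2307003  -0.27038112] 0.1600208324327826 [-0.4513905   0.89232652]
```

View pics/w2.png

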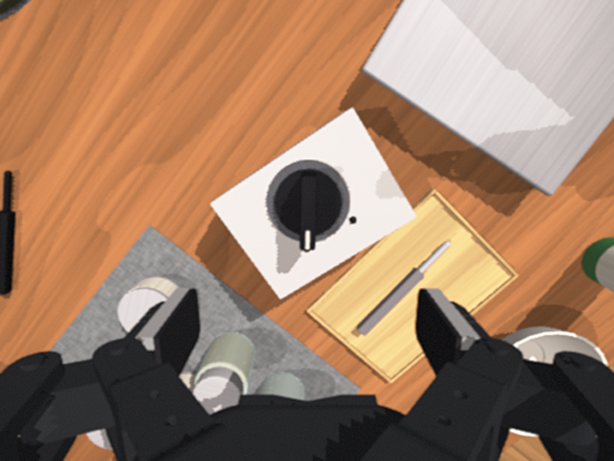

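The knob's bar has swung round to lie along the tool's new direction, so it is in weigh. The stylus runs from its butt at (359,331) to its tip at (448,242).

```bash
python3 - <<'E'
from h import *
a=ray('wrist',np.array((360,330))/1.2,.015)[:2];b=ray('wrist',np.array((449,241))/1.2,.011)[:2]
print(a,b,np.linalg.norm(b-a),np.arctan2(*(b-a)[::-1]), a+(b-a)/np.linalg.norm(b-a)*.075)
print(rows([.643,-.010,.15],R.from_euler('z',0)*R.from_matrix([[0,1,0],[1,0,0],[0,0,-1]])), )
E
```

```text
[ 0.64002305 -0.08442503] [0.64240858 0.0734257 ] 0.15786874843534413 1.55568488682273 [ 0.64115636 -0.00943359]
[-0.4224, 0.3961, 0.4697, -0.0002, -0.0001, 0.2239]
```

>>> send_rows:
  series:
    - [-0.2,0.2,0,0,0,0.045]
    - [-0.42,0.395,0.1,0,0,0.09]
    - [-0.42,0.395,0.3,0,0,0.135]
    - [-0.42,0.395,0.47,0,0,0.18]
    - [-0.42,0.395,0.47,0,0,0.223]
    - [-0.42,0.395,0.47,0,0,0.223]
    - [-0.42,0.395,0.47,0,0,0.223]
    - [-0.42,0.395,0.47,0,0,0.223]
    - [-0.42,0.395,0.47,0,0,0.223]
  grip: 0.4

```text
t: 8.95
tcp_pos: [0.6436, -0.0096, 0.1536]
tool_rot: [0.706, 0.709, 0.002, 0.002]
force: [0.7, 0.4, 0.4]
opening: 0.0516
gripper_force: 0.0
```

```bash
python3 - <<'E'
from h import *
s=telemetry.read_state(); print(s['t'],s['tcp_pos'],s['opening'],s['qpos'])
optics.get_image('wrist')
for q in('stylus','stylus_tip'):
    print(q,[(round(d['p'],2),np.round(d['location'],3).tolist()) for d in spotter.mark_of('wrist',q)])
print(rows([.642,-.0095,.0075],R.from_matrix([[0,1,0],[1,0,0],[0,0,-1]])))
E
```

```text
8.95 [ 0.64359634 -0.00958031  0.15356833] 0.051559795811425016 [-1.49027965e-02  4.29038520e-01 -6.07808189e-02  1.07647421e+00
  3.56076208e-05  1.55187761e+00]
stylus [(0.84, [0.644, -0.013, 0.01])]
stylus_tip [(0.97, [0.644, 0.073, 0.012])]
[0.0003, -0.0052, 0.4833, 0.001, 0.0, 0.0011]
```

>>> send_rows:
  series:
    - [0,0,0.15,0,0,0]
    - [0,0,0.3,0,0,0]
    - [0,0,0.4,0,0,0]
    - [0,0,0.45,0,0,0]
    - [0,0,0.47,0,0,0]
    - [0,0,0.478,0,0,0]
    - [0,0,0.48,0,0,0]
    - [0,0,0.48,0,0,0]

```text
t: 9.9
tcp_pos: [0.6439, -0.0097, 0.008]
tool_rot: [0.706, 0.708, 0.001, 0.001]
force: [0.9, -0.2, -0.1]
opening: 0.0517
gripper_force: 0.0
```

>>> send_rows:
  series:
    - [0,0,0,0,0,0]
    - [0,0,0,0,0,0]
    - [0,0,0,0,0,0]
    - [0,0,0,0,0,0]
    - [0,0,0,0,0,0]
    - [0,0,0,0,0,0]
    - [0,0,0,0,0,0]
  grip: 1
  grip_force: 60

```text
t: 10.6
tcp_pos: [0.6431, -0.0097, 0.0071]
tool_rot: [0.706, 0.708, 0.0, 0.0]
force: [-0.9, -0.4, 6.2]
opening: 0.0122
gripper_force: 60.3
```

>>> send_rows:
  series:
    - [0,0,-0.05,0,0,0]
    - [0,0,-0.15,0,0,0]
    - [0,0,-0.3,0,0,0]
    - [0,0,-0.45,0,0,0]
    - [-0.1,0.015,-0.57,0,0,-0.04]
    - [-0.22,0.015,-0.57,0,0,-0.08]
    - [-0.227,0.015,-0.57,0,0,-0.12]
    - [-0.227,0.015,-0.57,0,0,-0.16]
    - [-0.227,0.015,-0.57,0,0,-0.2]
    - [-0.227,0.015,-0.57,0,0,-0.24]
    - [-0.227,0.015,-0.57,0,0,-0.28]
    - [-0.227,0.015,-0.57,0,0,-0.32]
    - [-0.227,0.015,-0.57,0,0,-0.36]
    - [-0.227,0.015,-0.57,0,0,-0.4]
    - [-0.227,0.015,-0.57,0,0,-0.41]
    - [-0.227,0.015,-0.57,0,0,-0.41]
    - [-0.227,0.015,-0.57,0,0,-0.41]

```text
t: 12.3
tcp_pos: [0.647, -0.0778, 0.1778]
tool_rot: [0.14, 0.99, 0.0, 0.0]
force: [-0.4, -0.2, 0.5]
opening: 0.0125
gripper_force: 59.5
```

```bash
python3 - <<'E'
from h import *
s=telemetry.read_state(); print(s['t'],s['tcp_pos'],s['opening'],s['qpos'],s['force'])
r=R.from_quat(s['tool_rot']).as_matrix();print(r.round(3).tolist())
save('wrist','w3.png',None,1.3)
for c in('wrist','top','scene'):
  if c!='wrist': optics.get_image(c)
  for q in('stylus','stylus_tip','zero_face'):
    print(c,q,[(round(d['p'],2),np.round(d['location'],3).tolist()) for d in spotter.mark_of(c,q)])
print(np.round(proj('wrist',[.5198,-.0401,.06])*1.3), np.round(proj('wrist',np.array(s['tcp_pos'])+[-.083*.9585,.083*.285,.004])*1.3))
E
```

```text
12.3 [ 0.64703859 -0.0777734   0.17775001] 0.012514624339028302 [-1.19632646e-01  4.34350133e-01  3.67486403e-03  1.14000904e+00
  1.48386870e-05  1.61240972e-01] [-0.43617809 -0.20311959  0.54525272]
[[-0.961, 0.277, 0.0], [0.277, 0.961, 0.0], [-0.0, 0.0, -1.0]]
wrist stylus []
wrist stylus_tip [(0.59, [0.568, -0.055, 0.181])]
wrist zero_face []
top stylus []
top stylus_tip [(0.18, [0.47, 0.011, 0.126])]
top zero_face []
scene stylus [(0.55, [0.65, -0.082, 0.183]), (0.47, [0.225, -0.279, 0.006])]
scene stylus_tip [(0.96, [0.138, 0.318, 0.007])]
scene zero_face [(0.57, [0.523, -0.042, 0.062])]
[334.  25.] [334.  91.]
```

View pics/w3.png

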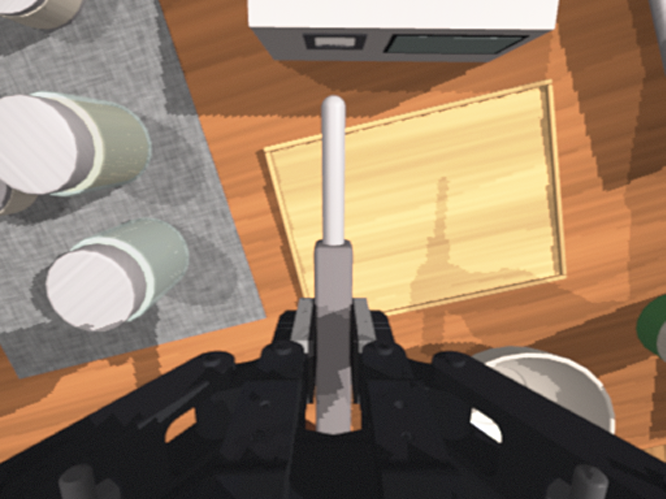

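Stylus held straight along the tool's x: tip at (334,97), button opening centred near (334,42), face edge at row 28. I'll check projected face points against these.

```bash
python3 - <<'E'
from h import *
c=np.array([.480,.0082]);a=-.289;e=np.array([np.cos(a),np.sin(a)]);n=np.array([-e[1],e[0]])
for u,v,z in[(.06,-.08,.09),(.06,.08,.09),(.06,-.08,0),(.06,.08,0),(.06,-.035,.072),(.06,-.035,.048),(.06,-.047,.06),(.06,-.023,.06),(.052,-.035,.06)]:
    print((u,v,z),np.round(proj('wrist',[*(c+u*e+v*n),z])*1.3))
save('wrist','w3c.png',(180,0,440,90),3)
E
```

```text
(0.06, -0.08, 0.09) [247.  25.]
(0.06, 0.08, 0.09) [555.  28.]
(0.06, -0.08, 0) [273.  59.]
(0.06, 0.08, 0) [489.  61.]
(0.06, -0.035, 0.072) [334.  35.]
(0.06, -0.035, 0.048) [333.  45.]
(0.06, -0.047, 0.06) [313.  40.]
(0.06, -0.023, 0.06) [354.  40.]
(0.052, -0.035, 0.06) [334.  25.]
```

View pics/w3c.png

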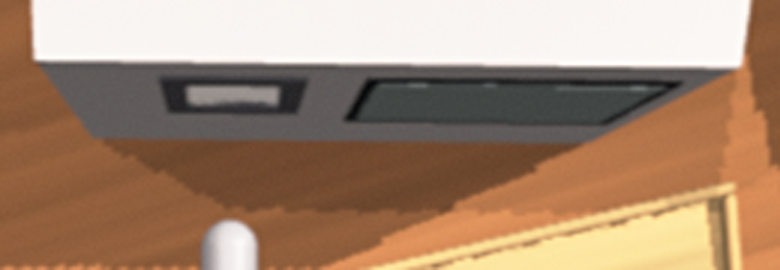

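>>> send_rows:
  series:
    - [0,0,0.12,0,0,0]
    - [0,0,0.24,0,0,0]
    - [0,0,0.35,0,0,0]
    - [0,0,0.405,0,0,0]
    - [0,0,0.405,0,0,0]
    - [0.08,0,0.405,0,0,0]
    - [0.13,0,0.405,0,0,0]
    - [0.145,0,0.405,0,0,0]
    - [0.145,0,0.405,0,0,0]

```text
t: 13.85
tcp_pos: [0.606, -0.0658, 0.0572]
tool_rot: [0.139, 0.99, -0.0, 0.001]
force: [0.7, -0.5, -0.2]
opening: 0.0123
gripper_force: 59.5
```

```bash
python3 - <<'E'
from h import *
s=telemetry.read_state(); print(s['t'],s['tcp_pos'],s['opening'],s['force'])
save('scene','s4.png',(200,180,320,270),6)
print(spotter.mark_of('scene','stylus_tip')[:3])
E
```

```text
13.85 [ 0.60602862 -0.06576598  0.05719558] 0.0122834070324424 [ 0.70550134 -0.54782651 -0.19934085]
[{'location': [0.1378, 0.3188, 0.0062], 'p': 0.98}, {'location': [0.1876, -0.201, 0.0095], 'p': 0.66}]
```

View pics/s4.png

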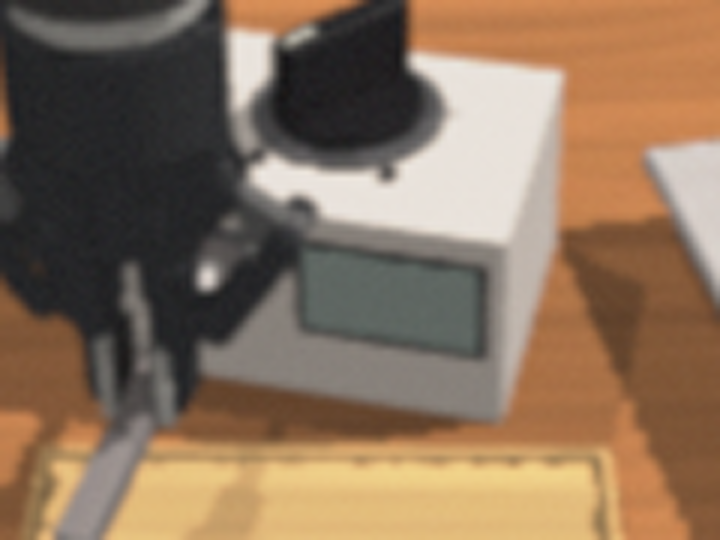

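The scene view shows the stylus and fingers in front of the face, but the fingers hide the tip. I'll go by contact force from here.

>>> send_rows:
  series:
    - [0.01,0,0,0,0,0]
    - [0.02,0,0,0,0,0]
    - [0.028,0,0,0,0,0]
    - [0.034,0,0,0,0,0]
    - [0.038,0,0,0,0,0]
    - [0.038,0,0,0,0,0]

```text
t: 14.55
tcp_pos: [0.595, -0.0628, 0.0561]
tool_rot: [0.139, 0.99, -0.0, 0.001]
force: [1.7, -0.7, -1.0]
opening: 0.0122
gripper_force: 59.5
```

>>> send_rows:
  series:
    - [0.003,0,0,0,0,0]
    - [0.006,0,0,0,0,0]
    - [0.009,0,0,0,0,0]
    - [0.01,0,0,0,0,0]
    - [0.01,0,0,0,0,0]

```text
t: 15.05
tcp_pos: [0.592, -0.0619, 0.056]
tool_rot: [0.14, 0.99, -0.0, 0.0]
force: [4.2, -1.5, -1.0]
opening: 0.0124
gripper_force: 59.5
```

>>> send_rows:
  series:
    - [0.004,0,0,0,0,0]
    - [0.008,0,0,0,0,0]
    - [0.01,0,0,0,0,0]
    - [0.01,0,0,0,0,0]

```text
t: 15.45
tcp_pos: [0.5916, -0.0617, 0.0569]
tool_rot: [0.14, 0.99, -0.0, 0.003]
force: [9.4, -3.1, -2.0]
opening: 0.0123
gripper_force: 59.4
```

>>> send_rows:
  series:
    - [0.003,0,0,0,0,0]
    - [0.006,0,0,0,0,0]
    - [0.007,0,0,0,0,0]
    - [0.007,0,0,0,0,0]

```text
t: 15.85
tcp_pos: [0.5914, -0.0616, 0.0575]
tool_rot: [0.14, 0.99, -0.001, 0.004]
force: [13.4, -4.4, -2.2]
opening: 0.0118
gripper_force: 59.3
```

Hard stop: the force rises to 14 N with no more travel. Backing out.

>>> send_rows:
  series:
    - [-0.02,0,0,0,0,0]
    - [-0.08,0,0,0,0,0]
    - [-0.2,0,0,0,0,0]
    - [-0.22,0,-0.1,0,0,0]
    - [-0.22,0,-0.25,0,0,0]
    - [-0.22,0,-0.4,0,0,0]
    - [-0.22,0,-0.4,0,0,0.04]
    - [-0.22,0,-0.4,0,0,0.08]
    - [-0.22,0,-0.4,0,0,0.12]
    - [-0.22,0,-0.4,0,0,0.16]
    - [-0.22,0,-0.4,0,0,0.2]
    - [-0.22,0,-0.4,0,0,0.24]
    - [-0.22,0,-0.4,0,0,0.28]
    - [-0.22,0,-0.4,0,0,0.32]
    - [-0.22,0,-0.4,0,0,0.36]
    - [-0.22,0,-0.4,0,0,0.4]
    - [-0.22,0,-0.4,0,0,0.41]
    - [-0.22,0,-0.4,0,0,0.41]

```text
t: 17.65
tcp_pos: [0.6483, -0.0781, 0.1748]
tool_rot: [0.706, 0.708, -0.001, -0.002]
force: [0.7, 0.8, -1.1]
opening: 0.0119
gripper_force: 59.5
```

```bash
python3 - <<'E'
from h import *
s=telemetry.read_state(); print(s['t'],s['tcp_pos'],s['opening'],s['force'])
save('wrist','w5.png',None,1.2)
D=R.from_matrix([[0,1,0],[1,0,0],[0,0,-1]])
print(rows([.65,-.0097,.16],D),rows([.65,-.0097,.0085],D))
E
```

```text
17.65 [ 0.64825878 -0.07813183  0.1748316 ] 0.011870661833284156 [ 0.70505112  0.79705952 -1.05780401]
[0.2283, 0.0058, 0.0501, -0.001, -0.0002, 0.0012] [0.2279, 0.0073, 0.5551, -0.001, -0.0002, 0.0012]
```

View pics/w5.png

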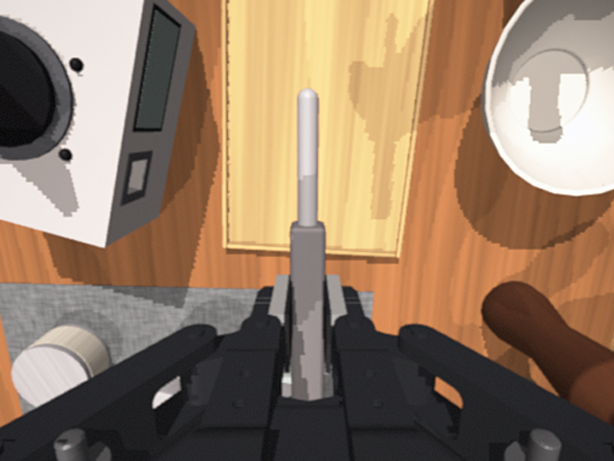

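The stylus is still straight in the grip, tip at (308,90), and the tray is clear. Placing it back.

>>> send_rows:
  series:
    - [0.1,0.006,0.05,0,0,0]
    - [0.2,0.006,0.1,0,0,0]
    - [0.228,0.006,0.2,0,0,0]
    - [0.228,0.006,0.35,0,0,0]
    - [0.228,0.006,0.45,0,0,0]
    - [0.228,0.006,0.51,0,0,0]
    - [0.228,0.006,0.535,0,0,0]
    - [0.228,0.006,0.55,0,0,0]
    - [0.228,0.006,0.555,0,0,0]
    - [0.228,0.006,0.555,0,0,0]

```text
t: 18.7
tcp_pos: [0.6524, -0.0102, 0.0103]
tool_rot: [0.706, 0.708, 0.001, 0.0]
force: [-0.0, -0.5, -0.8]
opening: 0.0126
gripper_force: 59.5
```

>>> send_rows:
  series:
    - [0,0,0,0,0,0]
    - [0,0,0,0,0,0]
    - [0,0,0,0,0,0]
    - [0,0,0,0,0,0]
    - [0,0,0,0,0,0]
    - [0,0,-0.05,0,0,0]
    - [0,0,-0.15,0,0,0]
    - [0,0,-0.3,0,0,0]
    - [0,0,-0.45,0,0,0]
    - [0,0,-0.6,0,0,0]
    - [0,0,-0.75,0,0,0]
    - [0,0,-0.8,0,0,0]
    - [0,0,-0.8,0,0,0]
  grip: 0.4

```text
t: 20.0
tcp_pos: [0.6535, -0.0102, 0.2542]
tool_rot: [0.706, 0.708, 0.003, 0.003]
force: [0.5, 0.1, -0.5]
opening: 0.051
gripper_force: 0.0
```

```bash
cat > jars.py <<'E'
from h import *
s=telemetry.read_state(); print(s['t'],s['tcp_pos'],s['opening'],s['force'])
for c in('wrist','top','scene'):
  optics.get_image(c)
  for q in('jar1','can1','stylus'):
    print(c,q,[(round(d['p'],2),np.round(d['location'],3).tolist()) for d in spotter.mark_of(c,q)])
E
python3 jars.py; python3 -c "
from h import *
save('top','t6.png',(215,100,395,240),4)"
```

```text
20.0 [ 0.65353672 -0.01021628  0.25420811] 0.05095236750670252 [ 0.48281537  0.11175349 -0.51302311]
wrist jar1 [(0.92, [0.467, -0.345, 0.002]), (0.69, [0.629, -0.236, -0.002])]
wrist can1 []
wrist stylus [(0.66, [0.659, -0.016, 0.009])]
top jar1 [(0.92, [0.47, -0.344, -0.003]), (0.79, [0.539, -0.226, 0.0]), (0.54, [0.625, -0.23, 0.001])]
top can1 [(0.63, [0.526, -0.317, 0.004]), (0.62, [0.419, -0.226, 0.002])]
top stylus [(0.6, [0.23, -0.275, 0.008])]
scene jar1 [(0.85, [0.534, -0.23, 0.002]), (0.84, [0.628, -0.231, 0.003])]
scene can1 [(0.94, [0.42, -0.228, -0.002]), (0.61, [0.534, -0.318, -0.004])]
scene stylus [(0.93, [0.652, -0.014, 0.012]), (0.62, [0.246, 0.363, 0.011]), (0.47, [0.226, -0.28, 0.008])]
```

View pics/t6.png

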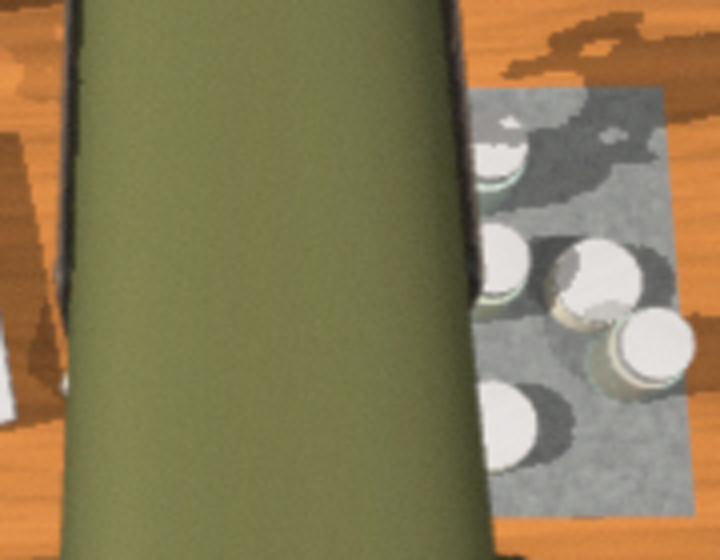

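The stylus is back in the tray, per the scene and wrist reports. The far jar has been knocked to about (0.47,-0.345), next to a can and still upright; its lid is at (658,345). Next, hover over the jar at (0.628,-0.23).

>>> send_rows:
  series:
    - [-0.1,-0.02,0.05,0,0,-0.045]
    - [-0.2,-0.04,0.1,0,0,-0.09]
    - [-0.3,-0.06,0.18,0,0,-0.135]
    - [-0.4,-0.085,0.18,0,0,-0.18]
    - [-0.5,-0.085,0.18,0,0,-0.225]
    - [-0.6,-0.085,0.18,0,0,-0.27]
    - [-0.737,-0.085,0.18,0,0,-0.315]
    - [-0.737,-0.085,0.18,0,0,-0.36]
    - [-0.737,-0.085,0.18,0,0,-0.405]
    - [-0.737,-0.085,0.18,0,0,-0.45]
    - [-0.737,-0.085,0.18,0,0,-0.5]
    - [-0.737,-0.085,0.18,0,0,-0.5]
    - [-0.737,-0.085,0.18,0,0,-0.5]
  grip: 0

```text
t: 21.95
tcp_pos: [0.6268, -0.2314, 0.1953]
tool_rot: [0.0, 1.0, -0.0, 0.0]
force: [0.6, -1.0, -0.1]
opening: 0.0854
gripper_force: 0.0
```

```bash
python3 jars.py; python3 - <<'E'
from h import *
C=np.array([ray('top',np.array(p)*.64,.04)[:2] for p in[(205,225),(323,206),(341,318),(217,340)]])
print(C,C.mean(0),[np.linalg.norm(C[i]-C[i-1]) for i in range(4)])
save('wrist','w7.png',None,1.2)
E
```

```text
21.95 [ 0.62677109 -0.23135389  0.19531031] 0.08539213589323424 [ 0.62725105 -1.00464024 -0.05568977]
wrist jar1 [(0.93, [0.63, -0.233, -0.001]), (0.83, [0.466, -0.343, -0.003]), (0.65, [0.538, -0.223, 0.001])]
wrist can1 [(0.59, [0.527, -0.317, -0.001])]
wrist stylus [(0.74, [0.653, -0.011, 0.01])]
top jar1 [(0.69, [0.625, -0.23, -0.001])]
top can1 []
top stylus [(0.93, [0.242, 0.366, 0.013]), (0.72, [0.653, -0.007, -0.002]), (0.59, [0.652, -0.01, 0.007])]
scene jar1 [(0.86, [0.535, -0.23, -0.001]), (0.61, [0.626, -0.233, -0.0]), (0.59, [0.471, -0.345, -0.001])]
scene can1 [(0.66, [0.42, -0.227, -0.001]), (0.57, [0.533, -0.318, -0.005]), (0.16, [0.535, 0.286, 0.001])]
scene stylus [(0.71, [0.655, -0.014, 0.01]), (0.68, [0.228, -0.278, 0.008]), (0.6, [0.246, 0.366, 0.01]), (0.22, [0.479, 0.01, -0.002])]
[[0.63266634 0.42181576]
 [0.66780996 0.17984453]
 [0.43240734 0.14342139]
 [0.39448754 0.3875998 ]] [0.5318428  0.28317037] [np.float64(0.24062392528590817), np.float64(0.24451001252810117), np.float64(0.23820378009412924), np.float64(0.24710525729560456)]
```

View pics/w7.png

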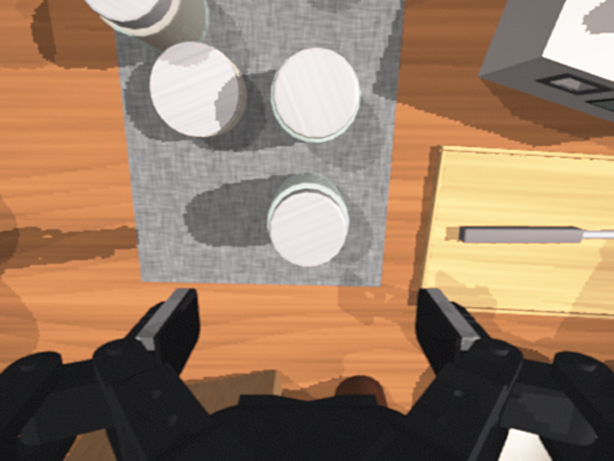

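The jar to grasp sits centred between the fingers, lid at (308,227). The stylus lies flat in the tray at (465-614,235).

>>> send_rows:
  series:
    - [0,0,0.15,0,0,0]
    - [0,0,0.3,0,0,0]
    - [0,0,0.42,0,0,0]
    - [0,0,0.48,0,0,0]
    - [0,0,0.5,0,0,0]
    - [0,0,0.5,0,0,0]

```text
t: 23.2
tcp_pos: [0.6263, -0.2312, 0.0447]
tool_rot: [-0.001, 1.0, 0.0, -0.001]
force: [-0.1, 0.2, -0.0]
opening: 0.0854
gripper_force: 0.0
```

>>> send_rows:
  series:
    - [0,0,0,0,0,0]
    - [0,0,0,0,0,0]
    - [0,0,0,0,0,0]
    - [0,0,0,0,0,0]
    - [0,0,0,0,0,0]
    - [0,0,-0.02,0,0,0]
    - [0,0,-0.1,0,0,0]
    - [0,0,-0.25,0,0,0]
    - [0,0,-0.4,0,0,0]
    - [0,0,-0.55,0,0,0]
    - [0,0,-0.7,0,0,0]
    - [0,0,-0.75,0,0,0]
    - [0,0,-0.75,0,0,0]
  grip: 1
  grip_force: 45

```text
t: 24.5
tcp_pos: [0.628, -0.232, 0.2739]
tool_rot: [-0.001, 1.0, -0.001, 0.003]
force: [0.4, -0.5, -4.3]
opening: 0.0626
gripper_force: 51.3
```

>>> send_rows:
  series:
    - [0.01,0.06,0,0,0,0]
    - [0.03,0.18,0,0,0,0]
    - [0.05,0.32,0,0,0,0]
    - [0.06,0.46,0,0,0,0]
    - [0.07,0.6,0,0,0,0]
    - [0.08,0.74,0,0,0,0]
    - [0.08,0.88,0,0,0,0]
    - [0.08,0.96,0,0,0,0]

```text
t: 25.3
tcp_pos: [0.5996, 0.0601, 0.2677]
tool_rot: [-0.003, 1.0, 0.0, -0.002]
force: [1.1, 0.1, -5.0]
opening: 0.0625
gripper_force: 51.2
```

>>> send_rows:
  series:
    - [0.01,0.1,0,0,0,0]
    - [0.03,0.24,0,0,0,0]
    - [0.05,0.38,0,0,0,0]
    - [0.06,0.52,0,0,0,0]
    - [0.07,0.66,0,0,0,0]
    - [0.08,0.8,0,0,0,0]
    - [0.083,0.91,0,0,0,0]
    - [0.083,0.963,0,0,0,0]
    - [0.083,0.963,0,0,0,0]
    - [0.083,0.963,0,0,0,0]

```text
t: 26.3
tcp_pos: [0.5753, 0.3446, 0.2686]
tool_rot: [-0.002, 1.0, -0.001, -0.001]
force: [-0.3, -0.7, -4.0]
opening: 0.0625
gripper_force: 51.3
```

>>> send_rows:
  series:
    - [0,0,0.12,0,0,0]
    - [0,0,0.25,0,0,0]
    - [0,0,0.38,0,0,0]
    - [0,0,0.5,0,0,0]
    - [0,0,0.56,0,0,0]
    - [0,0,0.585,0,0,0]
    - [0,0,0.597,0,0,0]
    - [0,0,0.603,0,0,0]
    - [0,0,0.603,0,0,0]

```text
t: 27.2
tcp_pos: [0.5771, 0.3456, 0.0907]
tool_rot: [-0.001, 1.0, 0.0, 0.001]
force: [-0.8, 0.4, -4.3]
opening: 0.0623
gripper_force: 51.2
```

>>> send_rows:
  series:
    - [0,0,0.004,0,0,0]
    - [0,0,0.008,0,0,0]
    - [0,0,0.012,0,0,0]
    - [0,0,0.014,0,0,0]
    - [0,0,0.014,0,0,0]

```text
t: 27.7
tcp_pos: [0.5767, 0.3458, 0.0876]
tool_rot: [-0.001, 1.0, 0.0, 0.001]
force: [-4.4, -2.2, 8.6]
opening: 0.0623
gripper_force: 52.8
```

>>> send_rows:
  series:
    - [0,0,0,0,0,0]
    - [0,0,0,0,0,0]
    - [0,0,0,0,0,0]
    - [0,0,0,0,0,0]
    - [0,0,-0.05,0,0,0]
    - [0,0,-0.15,0,0,0]
    - [0,0,-0.3,0,0,0]
    - [0,0,-0.45,0,0,0]
    - [0.02,-0.1,-0.5,0,0,0]
    - [0.04,-0.25,-0.5,0,0,0]
    - [0.06,-0.4,-0.5,0,0,0]
    - [0.07,-0.55,-0.5,0,0,0]
    - [0.07,-0.7,-0.5,0,0,0]
    - [0.07,-0.85,-0.5,0,0,0]
    - [0.07,-0.96,-0.5,0,0,0]
  grip: 0

```text
t: 29.2
tcp_pos: [0.5559, 0.0549, 0.2367]
tool_rot: [-0.001, 1.0, -0.0, 0.001]
force: [1.2, -0.3, -0.1]
opening: 0.0852
gripper_force: 0.0
```

>>> send_rows:
  series:
    - [0.02,-0.15,0,0,0,0]
    - [0.04,-0.3,0,0,0,0]
    - [0.06,-0.45,0,0,0,0]
    - [0.064,-0.6,0,0,0,0]
    - [0.064,-0.75,0,0,0,0]
    - [0.064,-0.9,0,0,0,0]
    - [0.064,-0.953,0,0,0,0]
    - [0.064,-0.953,0.1,0,0,0]
    - [0.064,-0.953,0.12,0,0,0]
    - [0.064,-0.953,0.12,0,0,0]

```text
t: 30.2
tcp_pos: [0.5367, -0.2276, 0.1986]
tool_rot: [-0.002, 1.0, 0.001, -0.001]
force: [0.9, 0.0, 0.4]
opening: 0.0856
gripper_force: 0.0
```

```bash
python3 jars.py; python3 - <<'E'
from h import *
save('wrist','w8.png',None,1.2)
E
```

```text
30.2 [ 0.53669738 -0.22761817  0.19855178] 0.08559137516285606 [0.8951571  0.02584096 0.43887346]
wrist jar1 [(0.55, [0.536, -0.227, -0.0])]
wrist can1 [(0.85, [0.525, -0.322, -0.0]), (0.67, [0.415, -0.229, -0.002])]
wrist stylus [(0.93, [0.655, -0.013, 0.01])]
top jar1 [(0.63, [0.576, 0.346, 0.04]), (0.59, [0.539, -0.227, 0.0])]
top can1 []
top stylus [(0.6, [0.241, 0.366, 0.013]), (0.48, [0.652, -0.009, 0.011])]
scene jar1 [(0.8, [0.576, 0.343, 0.042]), (0.79, [0.469, -0.343, -0.002]), (0.7, [0.535, -0.23, 0.0])]
scene can1 [(0.87, [0.418, -0.228, -0.001]), (0.69, [0.531, -0.319, -0.005])]
scene stylus [(0.93, [0.244, 0.362, 0.012]), (0.91, [0.651, -0.016, 0.011]), (0.77, [0.227, -0.276, 0.006])]
```

View pics/w8.png

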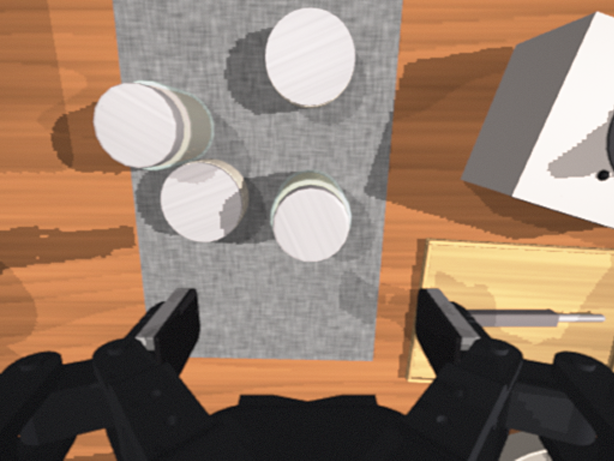

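Jar 2's lid is at (311,222), centred between the fingers. The first jar stands on the platform.

>>> send_rows:
  series:
    - [0,0,0.15,0,0,0]
    - [0,0,0.3,0,0,0]
    - [0,0,0.42,0,0,0]
    - [0,0,0.48,0,0,0]
    - [0,0,0.503,0,0,0]
    - [0,0,0.503,0,0,0]

```text
t: 31.45
tcp_pos: [0.5371, -0.2284, 0.0476]
tool_rot: [-0.001, 1.0, 0.0, -0.001]
force: [-0.5, -0.2, 1.1]
opening: 0.0858
gripper_force: 0.0
```

>>> send_rows:
  series:
    - [0,0,0,0,0,0]
    - [0,0,0,0,0,0]
    - [0,0,0,0,0,0]
    - [0,0,0,0,0,0]
    - [0,0,0,0,0,0]
    - [0,0,-0.02,0,0,0]
    - [0,0,-0.1,0,0,0]
    - [0,0,-0.25,0,0,0]
    - [0,0,-0.4,0,0,0]
    - [0,0,-0.55,0,0,0]
    - [0,0,-0.7,0,0,0]
    - [0,0,-0.78,0,0,0]
    - [0,0,-0.78,0,0,0]
  grip: 1

```text
t: 32.75
tcp_pos: [0.5396, -0.2296, 0.2873]
tool_rot: [-0.001, 1.0, -0.002, 0.004]
force: [0.8, 0.1, -1.7]
opening: 0.0621
gripper_force: 50.4
```

>>> send_rows:
  series:
    - [0.01,0.06,0,0,0,0]
    - [0.03,0.18,0,0,0,0]
    - [0.05,0.32,0,0,0,0]
    - [0.07,0.46,0,0,0,0]
    - [0.09,0.6,0,0,0,0]
    - [0.11,0.74,0,0,0,0]
    - [0.115,0.88,0,0,0,0]
    - [0.115,0.93,0,0,0,0]

```text
t: 33.55
tcp_pos: [0.5, 0.054, 0.2803]
tool_rot: [-0.003, 1.0, 0.001, -0.002]
force: [0.7, -0.5, -2.5]
opening: 0.0621
gripper_force: 50.5
```

>>> send_rows:
  series:
    - [0.01,0.1,0,0,0,0]
    - [0.03,0.24,0,0,0,0]
    - [0.05,0.38,0,0,0,0]
    - [0.07,0.52,0,0,0,0]
    - [0.09,0.66,0,0,0,0]
    - [0.11,0.8,0,0,0,0]
    - [0.115,0.89,0,0,0,0]
    - [0.115,0.933,0,0,0,0]
    - [0.115,0.933,0,0,0,0]
    - [0.115,0.933,0,0,0,0]

```text
t: 34.55
tcp_pos: [0.4667, 0.329, 0.2813]
tool_rot: [-0.001, 1.0, -0.001, -0.001]
force: [0.5, 0.9, -2.5]
opening: 0.0621
gripper_force: 50.5
```

>>> send_rows:
  series:
    - [0,0,0.12,0,0,0]
    - [0,0,0.25,0,0,0]
    - [0,0,0.38,0,0,0]
    - [0,0,0.5,0,0,0]
    - [0,0,0.59,0,0,0]
    - [0,0,0.615,0,0,0]
    - [0,0,0.627,0,0,0]
    - [0,0,0.635,0,0,0]
    - [0,0,0.638,0,0,0]
    - [0,0,0.638,0,0,0]

```text
t: 35.55
tcp_pos: [0.4679, 0.3305, 0.0921]
tool_rot: [-0.001, 1.0, 0.001, 0.001]
force: [0.2, -0.2, -2.3]
opening: 0.0624
gripper_force: 50.5
```

>>> send_rows:
  series:
    - [0,0,0.004,0,0,0]
    - [0,0,0.008,0,0,0]
    - [0,0,0.012,0,0,0]
    - [0,0,0.012,0,0,0]

```text
t: 35.95
tcp_pos: [0.4677, 0.3306, 0.0903]
tool_rot: [-0.001, 1.0, 0.001, 0.001]
force: [-5.7, -3.5, 17.8]
opening: 0.0624
gripper_force: 52.8
```

>>> send_rows:
  series:
    - [0,0,0,0,0,0]
    - [0,0,0,0,0,0]
    - [0,0,0,0,0,0]
    - [0,0,0,0,0,0]
    - [0,0,-0.05,0,0,0]
    - [0,0,-0.15,0,0,0]
    - [0,0,-0.3,0,0,0]
    - [0,0,-0.45,0,0,0]
    - [0,-0.1,-0.55,0,0,0]
    - [0,-0.25,-0.55,0,0,0]
    - [0,-0.4,-0.55,0,0,0]
    - [0,-0.55,-0.55,0,0,0]
    - [0,-0.7,-0.55,0,0,0]
    - [0,-0.85,-0.55,0,0,0]
    - [0,-0.98,-0.55,0,0,0]
  grip: 0

```text
t: 37.45
tcp_pos: [0.4675, 0.0341, 0.2523]
tool_rot: [-0.001, 1.0, -0.0, 0.0]
force: [0.9, 0.1, -1.3]
opening: 0.0853
gripper_force: 0.0
```

>>> send_rows:
  series:
    - [0,-0.15,0,0,0,0]
    - [0,-0.3,0,0,0,0]
    - [0,-0.45,0,0,0,0]
    - [0,-0.6,0,0,0,0]
    - [0,-0.75,0,0,0,0]
    - [0,-0.9,0,0,0,0]
    - [0,-1,0,0,0,0]
    - [0,-1,0,0,0,0]

```text
t: 38.25
tcp_pos: [0.4685, -0.2674, 0.2517]
tool_rot: [0.001, 1.0, -0.0, -0.0]
force: [0.4, -0.0, -0.6]
opening: 0.0854
gripper_force: 0.0
```

>>> send_rows:
  series:
    - [0,-0.15,0.05,0,0,0]
    - [0,-0.26,0.15,0,0,0]
    - [0,-0.26,0.18,0,0,0]
    - [0,-0.26,0.18,0,0,0]
    - [0,-0.26,0.18,0,0,0]

```text
t: 38.75
tcp_pos: [0.4691, -0.3407, 0.1987]
tool_rot: [-0.002, 1.0, 0.0, -0.0]
force: [-0.7, 0.1, 0.4]
opening: 0.0854
gripper_force: 0.0
```

```bash
python3 jars.py; python3 - <<'E'
from h import *
save('wrist','w9.png',None,1.2)
E
```

```text
38.75 [ 0.46909386 -0.34068678  0.19865094] 0.08540123207143904 [-0.7386781   0.13866677  0.42464954]
wrist jar1 [(0.56, [0.47, -0.341, -0.001])]
wrist can1 [(0.65, [0.525, -0.32, -0.002]), (0.6, [0.416, -0.227, -0.001])]
wrist stylus []
top jar1 [(0.82, [0.572, 0.347, 0.042]), (0.79, [0.467, 0.33, 0.041]), (0.76, [0.468, -0.342, -0.003])]
top can1 [(0.77, [0.418, -0.228, -0.0]), (0.76, [0.525, -0.318, 0.001])]
top stylus [(0.7, [0.241, 0.365, 0.012]), (0.59, [0.229, -0.277, 0.008]), (0.48, [0.655, -0.011, 0.008])]
scene jar1 [(0.66, [0.464, 0.325, 0.041]), (0.61, [0.579, 0.345, 0.042]), (0.58, [0.469, -0.346, -0.001])]
scene can1 [(0.83, [0.422, -0.228, 0.001]), (0.63, [0.533, -0.318, -0.004])]
scene stylus [(0.81, [0.226, -0.276, 0.005]), (0.6, [0.242, 0.368, 0.012]), (0.57, [0.654, -0.014, 0.01])]
```

View pics/w9.png

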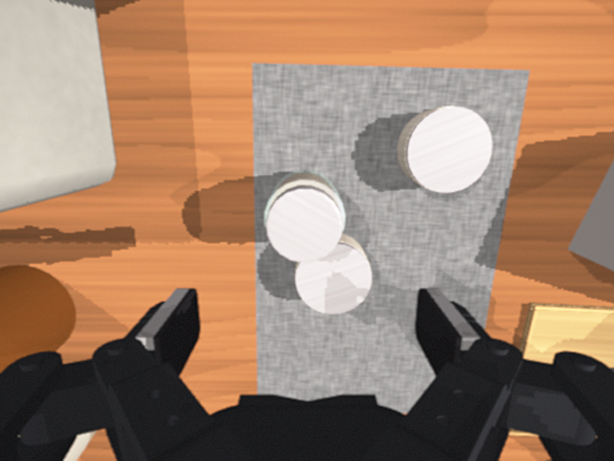

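The last jar's lid is at (305,223), right against a can whose top is at (334,276). I'll grip across y and lift straight up.

>>> send_rows:
  series:
    - [0,-0.005,0.15,0,0,0]
    - [0,-0.005,0.3,0,0,0]
    - [0,-0.005,0.42,0,0,0]
    - [0,-0.005,0.48,0,0,0]
    - [0,-0.005,0.503,0,0,0]
    - [0,-0.005,0.503,0,0,0]

```text
t: 40.0
tcp_pos: [0.4685, -0.3431, 0.0467]
tool_rot: [-0.001, 1.0, 0.0, -0.001]
force: [-0.4, 0.5, 0.6]
opening: 0.0853
gripper_force: 0.0
```

>>> send_rows:
  series:
    - [0,0,0,0,0,0]
    - [0,0,0,0,0,0]
    - [0,0,0,0,0,0]
    - [0,0,0,0,0,0]
    - [0,0,0,0,0,0]
    - [0,0,-0.02,0,0,0]
    - [0,0,-0.1,0,0,0]
    - [0,0,-0.25,0,0,0]
    - [0,0,-0.4,0,0,0]
    - [0,0,-0.55,0,0,0]
    - [0,0,-0.7,0,0,0]
    - [0,0,-0.78,0,0,0]
    - [0,0,-0.78,0,0,0]
  grip: 1

```text
t: 41.3
tcp_pos: [0.4705, -0.3445, 0.2858]
tool_rot: [-0.001, 1.0, -0.002, 0.003]
force: [0.3, -0.0, -4.2]
opening: 0.0624
gripper_force: 51.3
```

>>> send_rows:
  series:
    - [-0.01,0.06,0,0,0,0]
    - [-0.03,0.18,0,0,0,0]
    - [-0.06,0.32,0,0,0,0]
    - [-0.09,0.46,0,0,0,0]
    - [-0.12,0.6,0,0,0,0]
    - [-0.15,0.74,0,0,0,0]
    - [-0.18,0.88,0,0,0,0]
    - [-0.2,0.96,0,0,0,0]

```text
t: 42.1
tcp_pos: [0.5265, -0.0513, 0.2786]
tool_rot: [-0.003, 1.0, 0.001, -0.002]
force: [0.8, -1.1, -4.2]
opening: 0.0623
gripper_force: 51.2
```

>>> send_rows:
  series:
    - [-0.03,0.1,0,0,0,0]
    - [-0.06,0.24,0,0,0,0]
    - [-0.09,0.38,0,0,0,0]
    - [-0.12,0.52,0,0,0,0]
    - [-0.15,0.66,0,0,0,0]
    - [-0.18,0.8,0,0,0,0]
    - [-0.21,0.91,0,0,0,0]
    - [-0.212,0.975,0,0,0,0]
    - [-0.212,0.975,0,0,0,0]
    - [-0.212,0.975,0,0,0,0]

```text
t: 43.1
tcp_pos: [0.5896, 0.2372, 0.2796]
tool_rot: [-0.002, 1.0, -0.001, -0.002]
force: [-0.7, -0.7, -3.4]
opening: 0.0622
gripper_force: 51.3
```

>>> send_rows:
  series:
    - [0,0,0.12,0,0,0]
    - [0,0,0.25,0,0,0]
    - [0,0,0.38,0,0,0]
    - [0,0,0.5,0,0,0]
    - [0,0,0.57,0,0,0]
    - [0,0,0.605,0,0,0]
    - [0,0,0.62,0,0,0]
    - [0,0,0.63,0,0,0]
    - [0,0,0.63,0,0,0]

```text
t: 44.0
tcp_pos: [0.5917, 0.2374, 0.0934]
tool_rot: [-0.001, 1.0, 0.0, 0.001]
force: [-0.3, -0.1, -4.8]
opening: 0.0624
gripper_force: 51.3
```

>>> send_rows:
  series:
    - [0,0,0.005,0,0,0]
    - [0,0,0.01,0,0,0]
    - [0,0,0.014,0,0,0]
    - [0,0,0.014,0,0,0]

```text
t: 44.4
tcp_pos: [0.5915, 0.2377, 0.0895]
tool_rot: [-0.001, 1.0, 0.0, 0.001]
force: [-2.0, 0.2, 4.0]
opening: 0.0622
gripper_force: 51.9
```

>>> send_rows:
  series:
    - [0,0,0,0,0,0]
    - [0,0,0,0,0,0]
    - [0,0,0,0,0,0]
    - [0,0,0,0,0,0]
    - [0,0,-0.05,0,0,0]
    - [0,0,-0.15,0,0,0]
    - [0,0,-0.3,0,0,0]
    - [0,0,-0.45,0,0,0]
    - [0.08,-0.14,-0.6,0,0,0]
    - [0.16,-0.28,-0.667,0,0,0.04]
    - [0.24,-0.42,-0.667,0,0,0.08]
    - [0.32,-0.56,-0.667,0,0,0.12]
    - [0.404,-0.7,-0.667,0,0,0.16]
    - [0.404,-0.756,-0.667,0,0,0.2]
    - [0.404,-0.756,-0.667,0,0,0.24]
    - [0.404,-0.756,-0.667,0,0,0.283]
    - [0.404,-0.756,-0.667,0,0,0.283]
    - [0.404,-0.756,-0.667,0,0,0.283]
  grip: 0

```text
t: 46.2
tcp_pos: [0.4704, 0.0103, 0.2883]
tool_rot: [0.427, 0.904, 0.0, 0.0]
force: [0.3, 0.3, -0.7]
opening: 0.0856
gripper_force: 0.0
```

```bash
python3 jars.py; python3 - <<'E'
from h import *
save('top','t10.png',(110,90,410,250),2.6)
th=.682; D=R.from_matrix(np.array([[-np.sin(th),np.cos(th),0],[np.cos(th),np.sin(th),0],[0,0,-1]]))
print(rows([.4704,.011,.1105],D))
E
```

```text
46.2 [0.47040306 0.01032122 0.28832251] 0.08559243790354915 [ 0.28161802  0.34489915 -0.66295194]
wrist jar1 [(0.67, [0.587, 0.24, 0.038])]
wrist can1 [(0.93, [0.414, -0.23, 0.0]), (0.78, [0.524, -0.322, 0.0])]
wrist stylus [(0.85, [0.653, -0.013, 0.008]), (0.68, [0.224, -0.278, 0.006])]
top jar1 [(0.97, [0.59, 0.244, 0.037]), (0.91, [0.574, 0.348, 0.041]), (0.76, [0.465, 0.332, 0.041])]
top can1 [(0.75, [0.418, -0.226, -0.002])]
top stylus [(0.7, [0.23, -0.275, 0.009]), (0.3, [0.525, -0.317, 0.002])]
scene jar1 [(0.91, [0.594, 0.234, 0.039]), (0.88, [0.578, 0.346, 0.042]), (0.86, [0.462, 0.326, 0.042])]
scene can1 [(0.96, [0.533, -0.321, -0.005]), (0.85, [0.421, -0.227, -0.001])]
scene stylus [(0.79, [0.65, -0.014, 0.012]), (0.75, [0.225, -0.277, 0.004]), (0.73, [0.244, 0.365, 0.01])]
[0.0018, 0.0015, 0.5926, -0.0, 0.0, 0.0009]
```

View pics/t10.png

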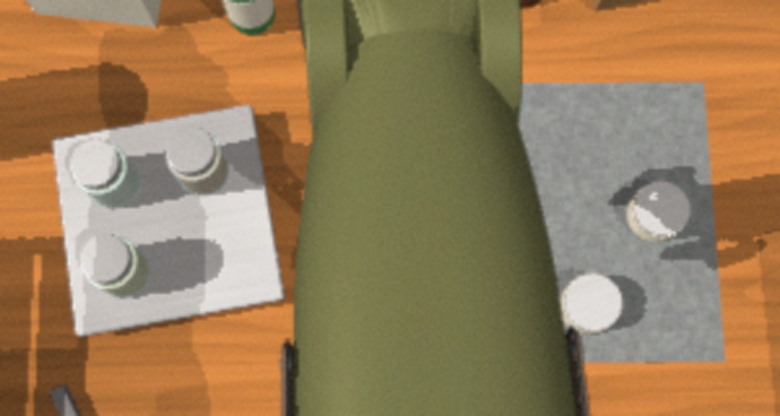

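All three jars stand on the platform at (98,168), (193,158) and (108,262), and both cans are still on the mat. Now the knob goes back.

>>> send_rows:
  series:
    - [0,0,0.2,0,0,0]
    - [0,0,0.4,0,0,0]
    - [0,0,0.55,0,0,0]
    - [0,0,0.593,0,0,0]
    - [0,0,0.593,0,0,0]

```text
t: 47.35
tcp_pos: [0.4666, 0.0102, 0.1067]
tool_rot: [0.429, 0.903, -0.002, -0.003]
force: [0.1, 0.2, 0.4]
opening: 0.0859
gripper_force: 0.0
```

>>> send_rows:
  series:
    - [0,0,0,0,0,0]
    - [0,0,0,0,0,0]
    - [0,0,0,0,0,0]
    - [0,0,0,0,0,0]
    - [0,0,0,0,0,0]
    - [0,0,0,0,0,0]
    - [0,0,0,0,0,0]
    - [0,0,0,0,0,0]
  grip: 1
  grip_force: 30

```text
t: 48.15
tcp_pos: [0.4708, 0.01, 0.1114]
tool_rot: [0.429, 0.903, 0.0, 0.001]
force: [-1.7, -1.0, 6.7]
opening: 0.0137
gripper_force: 31.8
```

>>> send_rows:
  series:
    - [0,0,0,0,0,-0.04]
    - [0,0,0,0,0,-0.08]
    - [0,0,0,0,0,-0.12]
    - [0,0,0,0,0,-0.16]
    - [0,0,0,0,0,-0.2]
    - [0,0,0,0,0,-0.24]
    - [0,0,0,0,0,-0.28]
    - [0,0,0,0,0,-0.32]
    - [0,0,0,0,0,-0.36]
    - [0,0,0,0,0,-0.375]
    - [0,0,0,0,0,-0.375]
    - [0,0,0,0,0,-0.375]

```text
t: 49.35
tcp_pos: [0.4714, 0.0119, 0.1115]
tool_rot: [-0.146, 0.989, 0.002, 0.001]
force: [-0.5, 5.6, 4.6]
opening: 0.0135
gripper_force: 31.5
```

>>> send_rows:
  series:
    - [0,0,0,0,0,0]
    - [0,0,0,0,0,0]
    - [0,0,0,0,0,0]
    - [0,0,0,0,0,0]
    - [0,0,-0.1,0,0,0]
    - [0,0,-0.25,0,0,0]
    - [0,0,-0.4,0,0,0]
    - [0,0,-0.55,0,0,0]
    - [0,0,-0.6,0,0,0]
    - [0,0,-0.6,0,0,0]
    - [0,0,-0.6,0,0,0]
  grip: 0

```text
t: 50.45
tcp_pos: [0.4702, 0.0102, 0.2898]
tool_rot: [-0.145, 0.989, -0.0, -0.0]
force: [-0.1, 0.5, -0.5]
opening: 0.0855
gripper_force: 0.0
```

```bash
python3 jars.py; python3 - <<'E'
from h import *
save('wrist','w11.png',None,1.2)
E
```

```text
50.45 [0.47018959 0.01021542 0.28975982] 0.08550511231715686 [-0.07992962  0.46489128 -0.52341192]
wrist jar1 [(0.89, [0.578, 0.342, 0.038]), (0.63, [0.461, 0.335, 0.039])]
wrist can1 [(0.64, [0.415, -0.228, 0.0]), (0.56, [0.524, -0.321, -0.002]), (0.48, [0.652, -0.014, 0.008])]
wrist stylus [(0.83, [0.653, -0.011, 0.008])]
top jar1 [(0.95, [0.466, 0.332, 0.042]), (0.93, [0.575, 0.347, 0.039]), (0.74, [0.593, 0.237, 0.036]), (0.19, [0.536, 0.282, -0.001])]
top can1 [(0.96, [0.526, -0.318, 0.003]), (0.7, [0.418, -0.226, -0.001])]
top stylus [(0.9, [0.24, 0.364, 0.014]), (0.75, [0.23, -0.276, 0.007]), (0.56, [0.574, 0.347, 0.039])]
scene jar1 [(0.78, [0.462, 0.326, 0.041]), (0.63, [0.59, 0.235, 0.04]), (0.59, [0.574, 0.346, 0.044])]
scene can1 [(0.75, [0.53, -0.319, -0.007]), (0.57, [0.419, -0.227, 0.002])]
scene stylus [(0.56, [0.244, 0.366, 0.011]), (0.47, [0.224, -0.278, 0.008])]
```

View pics/w11.png

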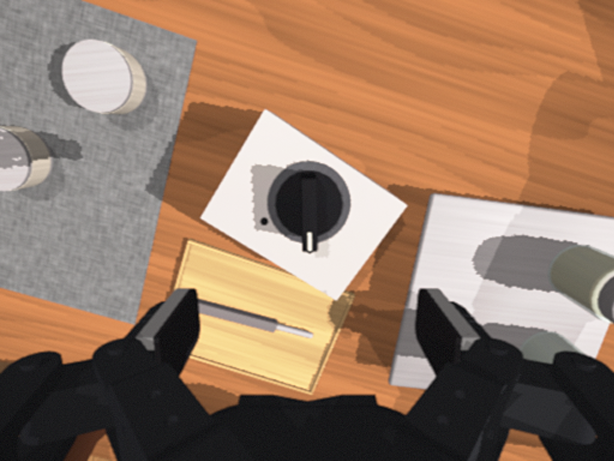

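The knob bar at (309,213) is back at its starting angle (hold). The stylus lies flat in the tray, the jars are on the platform, and the gripper is clear of everything.

```bash
python3 -c "
from h import *
print(close_job())"
```

```text
the job is handed in; nothing more can be done
None
```

The job is handed in after about 50 s of robot time, with no result shown: knob turned to weigh, button pushed to its stop (about 14 N) with the stylus, stylus back flat in the tray, all three jars upright on the platform, knob back at hold, and the cans within a few millimetres of where they were.

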